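# Push the jammed grip out of the pump stand's sleeve

### The job

A black handlebar grip is jammed inside the sleeve of the grey pump stand. Pick up the wooden push stick by its square handle, push the grip with the stick's shaft right through and out of the sleeve's far end, so that it drops into the clear tray there, then draw the stick back out and lay it down flat on the table. Leave the spare grip standing and the ring of hex keys lying where they are.

Things in the scene. Friction and masses are not known exactly. Their poses are not given: they have to be found in the camera images.
- stand: Grey plastic pump stand, fixed; place and yaw vary. Base plate 58 (x) x 130 (y) x 10 mm, nearer the mouth; a narrow web carries a level eight-sided sleeve, open at both ends: 95 mm long, 47 mm across outside, 37 mm bore, axis 75 mm and top 98.5 mm above the table. Origin under the sleeve's middle, on the table; z up; x runs along the sleeve from the mouth (x = -47.5 mm) to the exit over the tray (x = +47.5 mm).
- sleeve_mouth (a point): Centre of the sleeve's mouth, on its axis, 75 mm above the table: the end away from the tray, where the stick goes in. A thin sprung steel tongue, 12 mm wide, along the bore's roof presses on the grip (with nothing under it, it hangs to 14 mm above the axis). Sliding the grip takes about 5 to 10 N all the way through.
- sleeve_exit (a point): Centre of the sleeve's far end, on its axis, 75 mm above the table, over the tray. The roof tongue juts 2.5 mm out here.
- stuck_grip: The jammed black hard silicone handlebar grip: a ribbed cylinder with closed flat ends, 34 mm diameter, 75 mm long, about 80 g. Origin at its middle; x along its length. At the start it lies wholly inside the sleeve, its pushed end 3 to 17 mm inside the mouth. (A like grip stands upright on the table: leave that one.)
- stick: Wooden push stick, 195 mm long, about 0.1 kg, lying flat on its handle: a square handle 75 mm long, 36 x 36 mm, then a round shaft 18 mm diameter, 120 mm long, on the same axis. Origin at the handle's centre (18 mm above the table when lying); x points to the shaft's tip; balance point about x = 23 mm. The handle does not fit in the sleeve; the shaft is 25 mm longer than the sleeve.
- stick_tip (a point): Centre of the flat end of the stick's shaft, 157.5 mm from the handle's centre.
- tray: Clear plastic tray fixed on the table, one end under the sleeve's exit; its axes are nearly parallel to the stand's. Walls 3 mm thick, 30 mm high; floor 3 mm. The big empty bay is 144 mm (x) x 97 mm (y); origin under the middle of this bay, on the table. A narrow bay with four black caps lies beyond its -y wall.
- hexkeys: Steel ring with three hex keys, lying flat beyond the stand on the right, 6 mm thick, about 125 mm over all, its origin in the ring; bystander.
- spare_grip: The other black grip of the pair, 34 mm diameter, 75 mm tall, standing upright on the table beyond the tray; origin under its centre; bystander.
There are look-alikes about, which are no part of the job. There is more than one size of the tray; the job needs the middle-sized.

How it is judged:
By the outcome, as a careful person would: the job done as asked, in the order asked, and still so for the second after the job is handed in, with the robot touching nothing.
It also fails if it takes over 58 s, if anything falls off the work surface, if the arm or the gripper's body presses on something with over 40 N, if the wrist force passes 120 N, or if a joint passes its speed limit or range.

### The arm

A 6-joint arm with a two-finger parallel gripper is mounted at the origin on the work surface. World frame = base frame: x ahead of the robot, y to its left, z up, the work surface at z = 0. Lengths are in mm, angles in rad, forces in N, time in s.
With the tool pointing down it reaches from about 350 to 775 mm from the base axis. Payload 7.3 kg.
Tool frame: the origin (TCP) lies midway between the tips of the shut fingers; the grasp point (between the pads) lies 19 mm behind it; z points along the fingers, y is the direction in which the jaws open and shut (so a half turn about z gives the same grasp; the last joint's range is limited). The gripper opens to 92 mm and grips with 3 to 60 N. Pads are 19 mm wide; open, the fingers measure 130 mm over their backs; the gripper's body (75 mm by 190 mm) begins 47 mm behind the grasp point.
Start: joints at [-1.454, 0.342, 1.524, -0, 1.275, -0.146], TCP at [136.409, -506.989, 226.741] pointing down, gripper open.
Joint ranges: [-2.53, 2.53], [-0.77, 2.02], [0.04, 2.7], [-1, 4.14], [0.28, 2.66], [-3.11, 3.11]. Speed limits (rad/s): [2.57, 2.57, 3.14, 3.14, 3.14, 3.14].

### API

Orientations are given as [roll, pitch, yaw] about the fixed x, y, z axes, in that order (R = Rz(yaw) Ry(pitch) Rx(roll)).
In Python, from plant import sensors, imaging, ticket gives the robot as it stands. The module is installed in compiled form; this text tells all that it offers.
- The arm moves only by the tool arm_command, never from a script. Its argument "increments" is one flat list of numbers, 5 for each row, row after row: the closure, from 0 (fully open) to 1 (shut), then the shift along the tool's x, y, z in mm, then the turn about the tool's z in degrees. In form: [hand, dx, dy, dz, spin, hand, dx, dy, dz, spin, ...]. A call has 1 to 20 rows; each row is the pose to reach, as a shift and turn from the pose commanded when the call began, along the tool's axes at that moment; what a row does not reach only later rows make up. A row lasts 1/8 s, in which the tool goes at most 62.5 mm and 10.7 degrees, less where a joint would pass 70% of its speed; a pose out of reach is approached as far as the arm can. A call with a gripper value outside its range is refused whole. The fingers move at their own pace and stop on an object; the grip force is fixed at half the most. Time passes only in rows, so rows that repeat a pose let the fingers close. It gives the time, the measured TCP pose, the force and the opening at its end, in the units of the state.
- sensors.get_obs(): the state, without advancing time (a new reading comes with each control period).
- imaging.capture(name): name is "scene" or "side" or "wrist"; returns the picture (400x640x3 uint8, blue, green, red); there is no depth.
- imaging.calibration(name): a dict with "fx", "fy", "cx", "cy" (pixels), "world_to_cam" (4x4, takes a point from world to camera coordinates); the wrist camera has in their place "hand_eye" (4x4, takes a point from camera to tool coordinates, whose origin is the TCP and whose axes are the flange's). Camera axes: x right, y down, z forward; pixel columns grow to the right and rows downward; lengths in mm; the calibration is good to about 2 mm. A picture is of the moment at which its call begins: read the wrist's pose just before it. calibration takes no time and is no camera call.
- ticket.close_job(): hands the job in, once; it reports no verdict.
The state is a dict: "time": time; "joint_positions": joint angles; "dq": joint speeds; "tau": joint torques, N m; "tool_pos": TCP position; "tcp_rot": TCP orientation; "contact_force": force on the tool from outside, world axes, zero at the start; "moment": the same for the moment, N m; "grip_width": finger opening in mm.
Only numpy, scipy, OpenCV 4.12 (cv2) and the standard library are available. Lean on these libraries where they do the work, as an engineer would, in place of code of your own. Each camera call takes 0.05 s, during which the arm holds its last target. There are 200 camera calls.

## Working session

There is one attempt and no reset: what is moved stays moved. The work goes in short steps, Python scripts to look and compute and a tool call to move; the robot and the scene stay as the last step left them, time stands still between calls to the robot, and variables do not carry over. Pictures are saved under pics/ and viewed, about 8 in all and at most 12, crops included, and the job is handed in when it is done.

Besides the shell and the picture viewer there is one more tool, called after "Call:" as name(argument=value, ...) on one line, values as JSON. arm_command: Moves the arm, as the interface text tells. Its arguments: {"type":"object","properties":{"increments":{"type":"array","items":{"type":"number"}}},"required":["increments"]}

```bash
mkdir -p pics; cat > h.py <<'E'
import numpy as np, cv2
from scipy.spatial.transform import Rotation as R
from plant import sensors, imaging, ticket
def T(obs):
    M=np.eye(4); M[:3,:3]=R.from_euler('xyz',obs['tcp_rot']).as_matrix(); M[:3,3]=obs['tool_pos']; return M
def cam(name,obs=None):
    c=imaging.calibration(name)
    K=np.array([[c['fx'],0,c['cx']],[0,c['fy'],c['cy']],[0,0,1]])
    W=np.linalg.inv(c['world_to_cam']) if 'world_to_cam' in c else T(obs)@np.array(c['hand_eye'])
    return K,W
def ray(name,px,z,obs=None):
    K,W=cam(name,obs); out=[]
    for p in np.atleast_2d(px):
        d=W[:3,:3]@np.linalg.inv(K)@[p[0],p[1],1]; o=W[:3,3]
        out.append(o+d*(z-o[2])/d[2])
    return np.round(np.array(out),1)
def proj(name,P,obs=None):
    K,W=cam(name,obs); V=np.linalg.inv(W); P=np.atleast_2d(P)
    q=(K@(V[:3,:3]@P.T+V[:3,3:])).T; return np.round(q[:,:2]/q[:,2:],1)
E
python3 - <<'E'
from h import *
o=sensors.get_obs(); print(o)
ims={n:imaging.capture(n) for n in('scene','side','wrist')}
for n,i in ims.items(): cv2.imwrite(f'pics/{n}0.png',i); print(n,cam(n,o)[1].round(2).tolist(), cam(n,o)[0][0,0])
E
```

```text
{'time': 0.0, 'joint_positions': array([-1.45401129e+00,  3.42719687e-01,  1.52498237e+00,  1.81625584e-05,
        1.27541636e+00, -1.45996755e-01]), 'dq': array([-2.72623892e-04,  1.48141851e-03,  5.18716229e-04, -3.25868358e-04,
       -2.97470243e-04,  5.39761614e-06]), 'tau': array([ 5.59446198e-04, -4.31247389e+01, -2.44220996e+01,  7.17154378e-02,
        5.60637563e-02, -1.50032861e-04]), 'tool_pos': array([ 136.36000168, -506.57200526,  226.05863687]), 'tcp_rot': array([-3.14008565e+00, -2.39149413e-04,  2.62776306e-01]), 'contact_force': array([ 0.05654852, -0.35637168,  0.27973762]), 'moment': array([ 0.01093804, -0.04112067, -0.04784726]), 'grip_width': 92.28713135031721}
scene [[0.22, 0.56, -0.8, 1266.1], [0.98, -0.12, 0.18, -159.16], [0.01, -0.82, -0.58, 678.54], [0.0, 0.0, 0.0, 1.0]] 448.3887932159822
side [[1.0, -0.03, 0.04, 423.51], [-0.05, -0.52, 0.85, -863.84], [-0.01, -0.85, -0.52, 606.18], [0.0, 0.0, 0.0, 1.0]] 418.98487190751507
wrist [[0.26, -0.92, -0.3, 216.72], [-0.97, -0.25, -0.08, -484.4], [-0.0, 0.31, -0.95, 383.36], [0.0, 0.0, 0.0, 1.0]] 313.3276493471815
```

View pics/scene0.png

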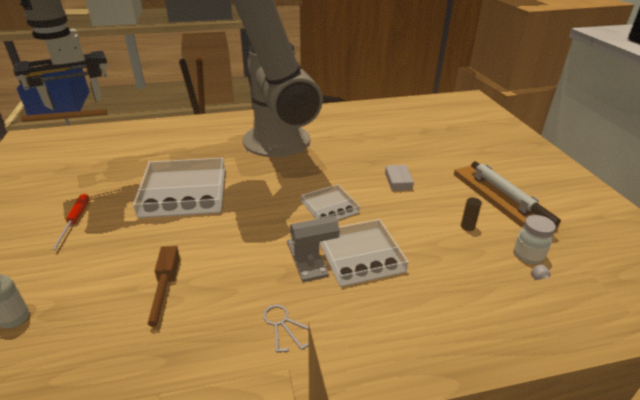

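View pics/side0.png

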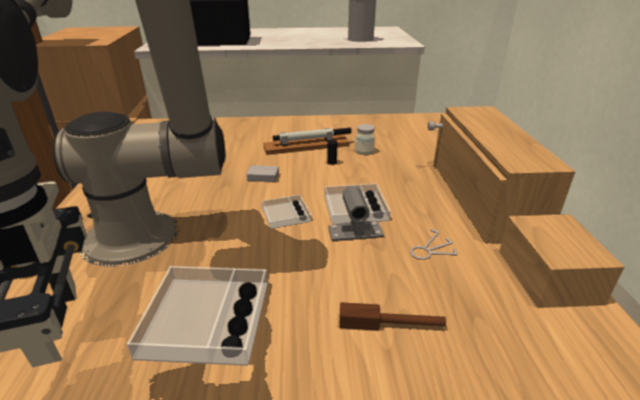

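The scene shows the stick with its handle at (168,258) and tip at (155,320), and the stand's sleeve at (292..338, 230) running left (mouth) to right (exit). Beside it is the middle tray at (365,252). In the side view the handle is at (360,316).

Things that could be mistaken for the targets, by scene pixel:
- **Stick:** red screwdriver (72,220), pump on board (505,195).
- **Tray:** large (183,187), small (330,203). The middle one sits under the exit, so I choose that.
- **Grip:** spare (470,214), bottle (10,300), jar (535,240).

```bash
python3 - <<'E'
from h import *
a=cv2.imread('pics/scene0.png'); b=cv2.imread('pics/side0.png')
print('handle top', ray('scene',[[168,250]],36), ray('side',[[360,308]],36))
print('tip', ray('scene',[[154,322]],9), ray('side',[[445,321]],9))
print('stand sleeve top ends', ray('scene',[[292,226],[338,222]],98))
print('tray corners', ray('scene',[[320,232],[375,223],[406,265],[343,283]],30))
print('spare',ray('scene',[[470,228]],0),'ring',ray('scene',[[276,315]],3))
c1=cv2.resize(a[200:345,130:420],None,fx=2.6,fy=2.6,interpolation=2)
c2=cv2.resize(b[170:340,320:470],None,fx=2.2,fy=2.2,interpolation=2)
cv2.imwrite('pics/crop1.png',c1); 
E
```

```text
handle top [[ 506.4 -305.6   36. ]] [[ 527.9 -308.8   36. ]]
tip [[ 672.4 -328.5    9. ]] [[ 686.5 -323.6    9. ]]
stand sleeve top ends [[558.6 -47.2  98. ]
 [566.   48.3  98. ]]
tray corners [[510.2  23.7  30. ]
 [505.8 155.4  30. ]
 [651.2 173.   30. ]
 [672.   32.6  30. ]]
spare [[537.2 385.9   0. ]] ring [[ 699.7 -105.7    3. ]]
```

View pics/crop1.png

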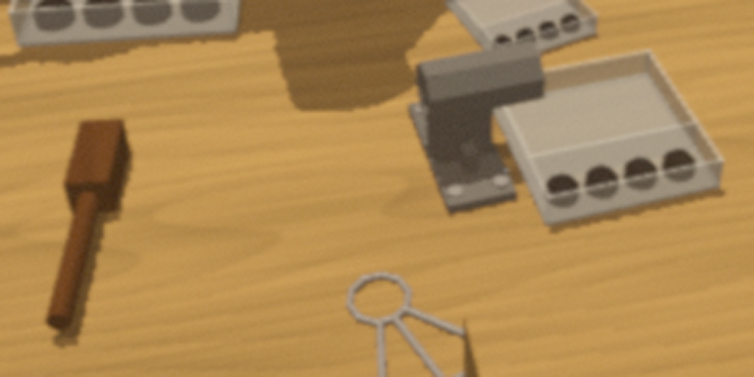

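The close crop confirms the stick: square brown handle at crop (95,160), round shaft to tip (60,322). The sleeve's mouth is at the left and the middle tray lies under its right end. I'll go above the stick.

Call:
arm_command(increments=[0, 53, -12, 4, 3, 0, 106, -23, 8, 6, 0, 159, -35, 12, 9, 0, 212, -46, 16, 12, 0, 265, -58, 20, 15, 0, 318, -70, 24, 18, 0, 371, -81, 28, 22, 0, 423, -92, 30, 22, 0, 423, -92, 30, 22, 0, 423, -92, 30, 22])

```text
time: 1.4
tool_pos: [520.5, -308.2, 196.2]
tcp_rot: [-3.141, 0.001, -0.121]
contact_force: [0.0, -0.4, 0.2]
grip_width: 91.7
```

```bash
cat >> h.py <<'E'
def mv(obs,P,yaw):
    "tool-axis shift and spin to TCP P, yaw deg"
    M=T(obs); d=M[:3,:3].T@(np.array(P)-M[:3,3]); return d.round(1), round(-(yaw-np.degrees(obs['tcp_rot'][2])),2)
E
python3 - <<'E'
from h import *
o=sensors.get_obs(); print(o['time'],o['tool_pos'],np.degrees(o['tcp_rot']),o['contact_force'])
i=imaging.capture('wrist'); cv2.imwrite('pics/w1.png',i)
E
```

```text
1.4 [ 520.47872352 -308.22043541  196.21797088] [-1.79993244e+02  7.31432515e-02 -6.90899852e+00] [ 0.04567387 -0.35175497  0.18287974]
```

View pics/w1.png

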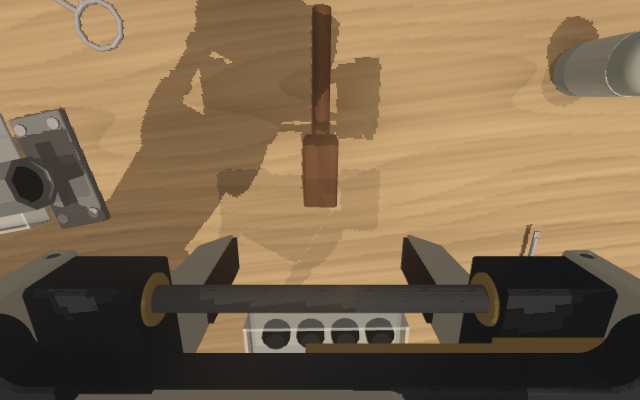

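The wrist view shows the handle at (302–338, 135–207), its shaft to the tip at (321,8), the sleeve mouth at (30,183) and the ring at (98,22).

```bash
python3 - <<'E'
from h import *
o=sensors.get_obs(); i=cv2.imread('pics/w1.png')
print(cam('wrist',o)[1][:3,3])
h=cv2.cvtColor(i,cv2.COLOR_BGR2HSV)
for r in (20,50,80,110,127,131,134,137,140,144,150,170,190,200,204,207,210):
    row=h[r,285:355]; m=(row[:,0]<13)&(row[:,1]>110); x=np.where(m)[0]+285
    print(r, x.min() if len(x) else None, x.max() if len(x) else None, i[r,321])
print('top z36',ray('wrist',[[303,135],[338,135],[304,207],[337,207]],36,o))
print('tip',ray('wrist',[[321,10]],27,o), 'shaft',ray('wrist',[[321,120]],27,o))
print('mouth z75',ray('wrist',[[30,183]],75,o),ray('wrist',[[28,158],[5,190],[28,210],[54,185]],75,o))
print('plate corners',ray('wrist',[[13,122],[63,109],[109,216],[62,228]],10,o))
print('ring',ray('wrist',[[99,25]],3,o))
E
```

```text
[ 602.82917259 -318.0279426   353.68860429]
20 313 328 [37 54 81]
50 313 328 [35 51 78]
80 316 328 [33 51 77]
110 313 325 [ 53  80 120]
127 None None [44 66 93]
131 315 319 [ 48  73 103]
134 None None [45 69 95]
137 None None [43 64 88]
140 None None [44 66 92]
144 None None [44 67 93]
150 305 328 [ 53  81 117]
170 305 335 [ 51  79 116]
190 305 334 [ 50  76 112]
200 305 334 [ 49  75 110]
204 305 334 [ 50  75 111]
207 None None [ 76 111 144]
210 None None [104 148 182]
top z36 [[ 568.  -297.    36. ]
 [ 563.7 -331.8   36. ]
 [ 492.  -287.6   36. ]
 [ 487.7 -322.8   36. ]]
tip [[ 677.3 -328.4   27. ]] shaft [[ 579.7 -316.6   27. ]]
mouth z75 [[559.4 -44.   75. ]] [[581.9 -51.6  75. ]
 [555.8 -18.3  75. ]
 [534.3 -31.4  75. ]
 [554.9 -65.2  75. ]]
plate corners [[616.3  10.7  10. ]
 [622.7 -47.3  10. ]
 [499.6 -56.   10. ]
 [491.5   4.5  10. ]]
ring [[ 696.5 -107.5    3. ]]
```

Call:
arm_command(increments=[0, 17.5, 0.5, 40, 0, 0, 17.5, 0.5, 90, 0, 0, 17.5, 0.5, 140, 0, 0, 17.5, 0.5, 175, 0, 0, 17.5, 0.5, 191, 0, 0, 17.5, 0.5, 191, 0, 1, 17.5, 0.5, 191, 0, 1, 17.5, 0.5, 191, 0, 1, 17.5, 0.5, 191, 0, 1, 17.5, 0.5, 191, 0, 1, 17.5, 0.5, 191, 0, 1, 17.5, 0.5, 191, 0])

```text
time: 2.95
tool_pos: [538.3, -310.9, 5.7]
tcp_rot: [3.142, 0.0, -0.121]
contact_force: [0.3, -0.7, 0.2]
grip_width: 36.6
```

Call:
arm_command(increments=[1, 0, 0, -30, 0, 1, 0, 0, -70, 0, 1, 0, 0, -115, 0, 1, 0, 0, -155, 0, 1, 0, -5, -174, -8, 1, 1, -20, -174, -18, 1, 2, -35, -174, -28, 1, 2, -50, -174, -38, 1, 3, -65, -174, -48, 1, 4, -80, -174, -58, 1, 5, -95, -174, -68, 1, 5, -110, -174, -78, 1, 5, -122, -174, -88, 1, 5, -122, -174, -97, 1, 5, -122, -174, -97, 1, 5, -122, -174, -97])

```text
time: 4.95
tool_pos: [557.9, -190.5, 179.6]
tcp_rot: [-3.141, -0.0, 1.569]
contact_force: [0.2, 0.4, -1.5]
grip_width: 35.7
```

```bash
python3 - <<'E'
from h import *
o=sensors.get_obs(); print(o['time'],o['tool_pos'],np.degrees(o['tcp_rot']),o['contact_force'],o['moment'],o['grip_width'])
a=imaging.capture('wrist'); b=imaging.capture('scene'); c=imaging.capture('side')
for n,i in zip(('w2','s2','d2'),(a,b,c)): cv2.imwrite(f'pics/{n}.png',i)
E
```

```text
4.95 [ 557.91288649 -190.45008303  179.56033101] [-1.79984216e+02 -2.91404165e-03  8.98721171e+01] [ 0.19462814  0.38688776 -1.53993358] [-0.01502584 -0.12549676  0.02076105] 35.73050264397785
```

View pics/w2.png

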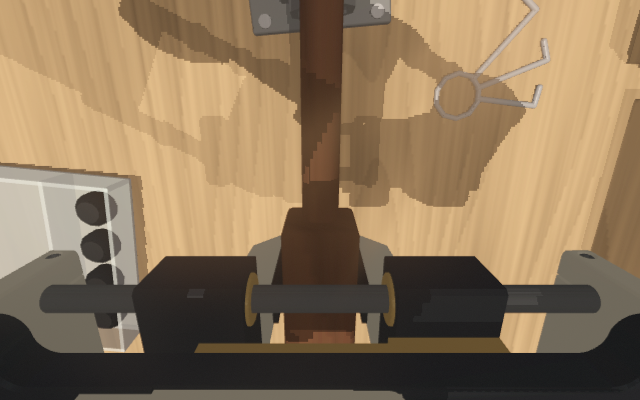

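The plate's near edge shows at (255,35)–(390,21) and the stick is held straight, but the sleeve is hidden. I'll shift forward and sideways for one clear look from above.

Call:
arm_command(increments=[1, 30, -25, -10, 0, 1, 70, -50, -20, 0, 1, 110, -75, -20, 0, 1, 130, -88, -20, 0, 1, 130, -88, -20, 0, 1, 130, -88, -20, 0])

```text
time: 5.85
tool_pos: [470.6, -61.1, 200.0]
tcp_rot: [3.141, 0.001, 1.571]
contact_force: [0.3, 0.0, -1.0]
grip_width: 35.9
```

```bash
python3 - <<'E'
from h import *
o=sensors.get_obs(); print(o['time'],o['tool_pos'],np.degrees(o['tcp_rot']))
a=imaging.capture('wrist'); cv2.imwrite('pics/w3.png',a)
cv2.imwrite('pics/w3c.png',cv2.resize(a[0:200,280:560],None,fx=2.8,fy=2.8,interpolation=2))
E
```

```text
5.85 [470.57716772 -61.13717573 199.95401333] [1.79939063e+02 3.93345857e-02 9.00202709e+01]
```

View pics/w3c.png

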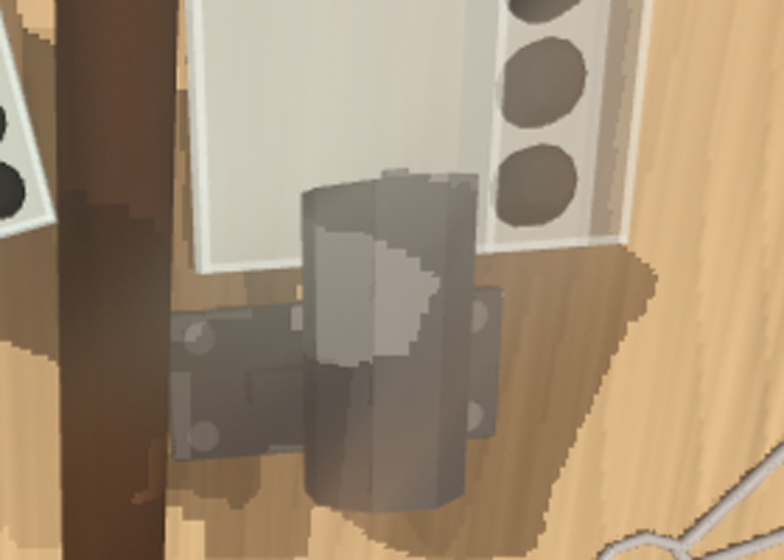

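The crop shows the sleeve's roof face, mouth end corners at crop (374,512)/(435,505), exit corners at (376,177)/(440,174), with the tongue jutting at (395,171). The plate corners are at (172,312), (175,460), (497,437) and (502,288).

```bash
python3 - <<'E'
from h import *
o=sensors.get_obs()
f=lambda L:[(280+x/2.8,y/2.8) for x,y in L]
m=ray('wrist',f([(374,512),(435,505),(376,177),(440,174)]),98.5,o); print(m)
mm=(m[0]+m[1])/2; ee=(m[2]+m[3])/2; d=ee-mm; print(mm,ee,np.hypot(*d[:2]),np.degrees(np.arctan2(d[1],d[0])))
e=m[2]-m[0];print('left edge yaw',np.degrees(np.arctan2(e[1],e[0])))
p=ray('wrist',f([(172,312),(175,460),(497,437),(502,288)]),10,o); print(p)
for a,b in((1,2),(0,3)):
    v=p[a]-p[b]; print('plate y-> yaw',np.degrees(np.arctan2(v[1],v[0]))-90+360, (p[a]+p[b])/2)
t=ray('wrist',f([(200,270),(625,243)]),30,o); v=t[0]-t[1]; print('tray',t,np.degrees(np.arctan2(v[1],v[0]))-90+360)
# line through both side cameras: stand yaw from tray wall in scene
E
```

```text
[[550.5 -47.3  98.5]
 [568.9 -45.1  98.5]
 [542.4  47.   98.5]
 [559.7  47.8  98.5]]
[559.7 -46.2  98.5] [551.05  47.4   98.5 ] 93.99884307798688 95.2799655244152
left edge yaw 94.90943216364542
[[493.6   7.7  10. ]
 [496.  -49.7  10. ]
 [624.1 -40.4  10. ]
 [618.3  16.5  10. ]]
plate y-> yaw 94.15236170844372 [560.05 -45.05  10.  ]
plate y-> yaw 94.03663487621765 [555.95  12.1   10.  ]
tray [[501.8  22.9  30. ]
 [651.   32.   30. ]] 93.49025806941347
```

Call:
arm_command(increments=[1, -40, 15, 0, -1, 1, -85, 40, 0, -2, 1, -130, 70, 0, -3, 1, -160, 95, 0, -4.3, 1, -167, 102.5, 25, -4.3, 1, -167, 102.5, 65, -4.3, 1, -167, 102.5, 105, -4.3, 1, -167, 102.5, 130, -4.3, 1, -167, 102.5, 138, -4.3, 1, -167, 102.5, 138, -4.3, 1, -167, 102.5, 138, -4.3])

```text
time: 7.28
tool_pos: [573.4, -228.0, 63.0]
tcp_rot: [3.14, 0.001, 1.647]
contact_force: [0.0, -0.3, -1.2]
grip_width: 35.8
```

```bash
python3 - <<'E'
from h import *
o=sensors.get_obs(); print(o['time'],o['tool_pos'],np.degrees(o['tcp_rot']),o['contact_force'],o['grip_width'])
a=imaging.capture('scene'); b=imaging.capture('side'); w=imaging.capture('wrist')
for n,i in zip(('s4','d4','w4'),(a,b,w)): cv2.imwrite(f'pics/{n}.png',i)
M=T(o); tip=(M@[147,0,-12.3,1])[:3]; print('tip pred',tip,proj('scene',tip),proj('side',tip))
mo=np.array([559.7,-46.5,75]);print('mouth',proj('scene',mo),proj('side',mo),'exit',proj('scene',[552.6,48.2,75]))
c1=cv2.resize(a[190:290,180:380],None,fx=4,fy=4,interpolation=2)[:, :640]
c2=cv2.resize(b[170:270,300:400],None,fx=4,fy=4,interpolation=2)
cv2.imwrite('pics/c4.png',cv2.resize(np.vstack([cv2.resize(a[190:290,180:340],None,fx=3.6,fy=3.6,interpolation=2)[:300],cv2.resize(b[170:250,280:440],None,fx=3.6,fy=3.6,interpolation=2)]),None,fx=1,fy=1))
E
```

```text
7.275 [ 573.36649339 -228.04234123   63.00312514] [1.79884613e+02 8.30052247e-02 9.43414740e+01] [ 0.00957331 -0.26933296 -1.2324184 ] 35.75966237082861
tip pred [562.21247895 -81.44840424  75.09012634] [[276.2 238. ]] [[362.2 221.2]]
mouth [[292.7 234.9]] [[359.  212.9]] exit [[335.9 226.6]]
```

View pics/c4.png

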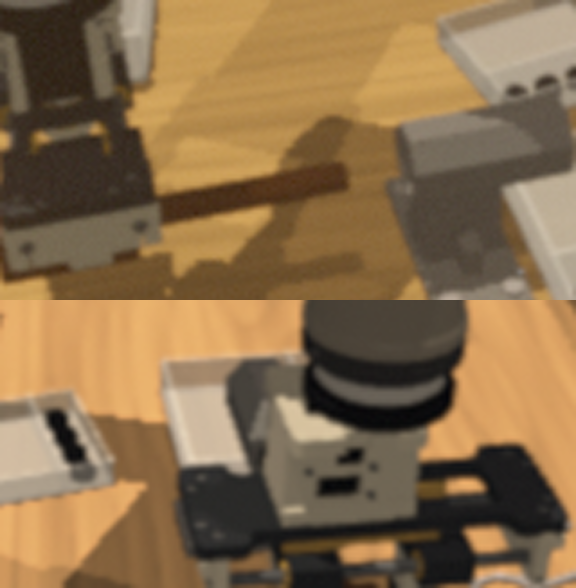

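In the scene half the stick's tip is at crop (346,177), which is pixel (276,239) and matches the prediction (276,238). The shaft is in line with the sleeve, and the side view is blocked by the gripper. I'll insert gently.

Call:
arm_command(increments=[1, 10, 0, 0.5, 0, 1, 20, 0, 0.5, 0, 1, 28, 0, 0.5, 0, 1, 34, 0, 0.5, 0, 1, 40, 0, 0.5, 0, 1, 46, 0, 0.5, 0, 1, 52, 0, 0.5, 0, 1, 58, 0, 0.5, 0, 1, 64, 0, 0.5, 0])

```text
time: 8.55
tool_pos: [568.2, -165.2, 61.7]
tcp_rot: [3.14, 0.003, 1.647]
contact_force: [0.2, -6.9, -0.6]
grip_width: 35.9
```

The pushing force is 6.9 N with almost none sideways, so the grip is sliding. I'll continue.

Call:
arm_command(increments=[1, 8, 0, 0, 0, 1, 16, 0, 0, 0, 1, 24, 0, 0, 0, 1, 32, 0, 0, 0, 1, 40, 0, 0, 0, 1, 48, 0, 0, 0, 1, 56, 0, 0, 0, 1, 62, 0, 0, 0, 1, 68, 0, 0, 0, 1, 73, 0, 0, 0, 1, 77, 0, 0, 0, 1, 77, 0, 0, 0])

```text
time: 10.05
tool_pos: [561.8, -86.3, 61.2]
tcp_rot: [-3.141, -0.0, 1.647]
contact_force: [0.3, 0.2, -0.7]
grip_width: 35.5
```

```bash
python3 - <<'E'
from h import *
o=sensors.get_obs(); print(o['time'],o['tool_pos'],np.degrees(o['tcp_rot']),o['contact_force'],o['grip_width'])
a=imaging.capture('scene'); b=imaging.capture('side'); cv2.imwrite('pics/s5.png',a)
cv2.imwrite('pics/c5.png',np.vstack([cv2.resize(a[195:295,250:430],None,fx=3,fy=3,interpolation=2),cv2.resize(b[150:245,280:460],None,fx=3,fy=3,interpolation=2)]))
E
```

```text
10.05 [561.76924753 -86.30622344  61.177573  ] [-1.79991651e+02 -4.33771207e-03  9.43885636e+01] [ 0.26559786  0.20356189 -0.66447167] 35.523721923971145
```

View pics/c5.png

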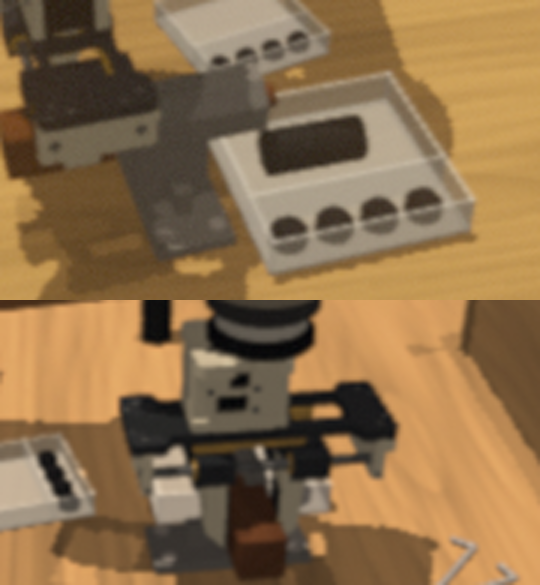

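The scene crop shows the grip lying flat in the big bay at crop (315,145), with the stick's tip just showing out of the exit at (270,95). I'll draw the stick straight back.

Call:
arm_command(increments=[1, -8, 0, 0, 0, 1, -20, 0, 0, 0, 1, -35, 0, 0, 0, 1, -50, 0, 0, 0, 1, -65, 0, 0, 0, 1, -80, 0, 0, 0, 1, -95, 0, 0, 0, 1, -110, 0, 0, 0, 1, -125, 0, 0, 0, 1, -140, 0, 0, 0, 1, -155, 0, 0, 0, 1, -170, 0, 0, 0, 1, -182, 0, 0, 0, 1, -190, 0, 0, 0, 1, -190, 0, 0, 0])

```text
time: 12.02
tool_pos: [576.2, -276.7, 61.1]
tcp_rot: [3.142, 0.0, 1.646]
contact_force: [-1.0, -0.2, -1.9]
grip_width: 35.6
```

```bash
python3 - <<'E'
from h import *
o=sensors.get_obs(); print(o['time'],o['tool_pos'],np.degrees(o['tcp_rot']),o['contact_force'],o['grip_width'])
print('large tray front edge',ray('scene',[[138,215],[224,212]],0))
M=T(o); tip=(M@[147,0,-12.3,1])[:3]; hc=(M@[-10.4,0,-12.3,1])[:3]
print(tip,hc,proj('scene',[tip,hc]))
a=imaging.capture('scene'); cv2.imwrite('pics/s6.png',a)
cv2.imwrite('pics/c6.png',cv2.resize(a[170:350,100:430],None,fx=2.3,fy=2.3,interpolation=2))
E
```

```text
12.025 [ 576.2232371  -276.71688634   61.14053576] [1.79998650e+02 3.06874460e-03 9.43196433e+01] [-0.98012878 -0.21189496 -1.90868963] 35.58074107350348
large tray front edge [[ 316.2 -391.2    0. ]
 [ 348.8 -183.9    0. ]]
[ 565.15077065 -130.1338242    73.43266247] [ 577.00623268 -287.08670869   73.44109276] [[252.7 242.9]
 [172.7 258.2]]
```

View pics/c6.png

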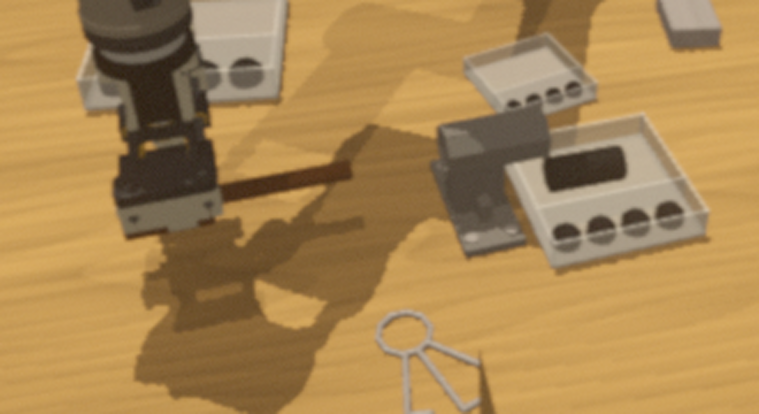

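The stick is clear of the sleeve: tip at (252,244), predicted (253,243). The grip is in the tray, and the table beneath the stick is free. I'll lay it down.

Call:
arm_command(increments=[1, 0, 0, 12, 0, 1, 0, 0, 26, 0, 1, 0, 0, 38, 0, 1, 0, 0, 47, 0, 1, 0, 0, 52, 0, 1, 0, 0, 55, 0, 1, 0, 0, 55, 0])

```text
time: 12.95
tool_pos: [576.3, -276.3, 6.3]
tcp_rot: [3.141, 0.0, 1.647]
contact_force: [0.3, -0.2, -0.7]
grip_width: 35.9
```

Call:
arm_command(increments=[0.8, 0, 0, 0.5, 0, 0.6, 0, 0, 0.5, 0, 0.3, 0, 0, 0.5, 0, 0, 0, 0, 0.5, 0, 0, 0, 0, 0.5, 0, 0, 0, 0, 0.5, 0, 0, 0, 0, -15, 0, 0, 0, 0, -50, 0, 0, 0, 0, -100, 0, 0, 0, 0, -150, 0, 0, -50, 0, -190, 0, 0, -90, 0, -200, 0, 0, -90, 0, -200, 0])

```text
time: 14.58
tool_pos: [582.9, -369.1, 208.3]
tcp_rot: [3.139, 0.003, 1.644]
contact_force: [-0.1, 0.3, -0.2]
grip_width: 92.1
```

```bash
python3 - <<'E'
from h import *
o=sensors.get_obs(); print(o['time'],o['tool_pos'],o['contact_force'],o['grip_width'])
a=imaging.capture('scene'); b=imaging.capture('side')
cv2.imwrite('pics/c7.png',np.vstack([cv2.resize(a[150:350,80:500],(780,371)),cv2.resize(b[130:330,240:640],(440,220))[:, :].copy() if 0 else cv2.copyMakeBorder(cv2.resize(b[120:340,260:480],(220,220)),0,0,0,560,0)]))
# bystanders: change since start
a0=cv2.imread('pics/scene0.png')
for n,(x,y,w,h) in dict(spare=(455,190,35,45),keys=(258,300,55,55)).items():
    print(n,cv2.absdiff(a,a0)[y:y+h,x:x+w].mean())
E
```

```text
14.575 [ 582.86059521 -369.10427898  208.34885607] [-0.12249858  0.31582138 -0.16145104] 92.12505197386852
spare 3.823703703703704
keys 4.005179063360882
```

View pics/c7.png

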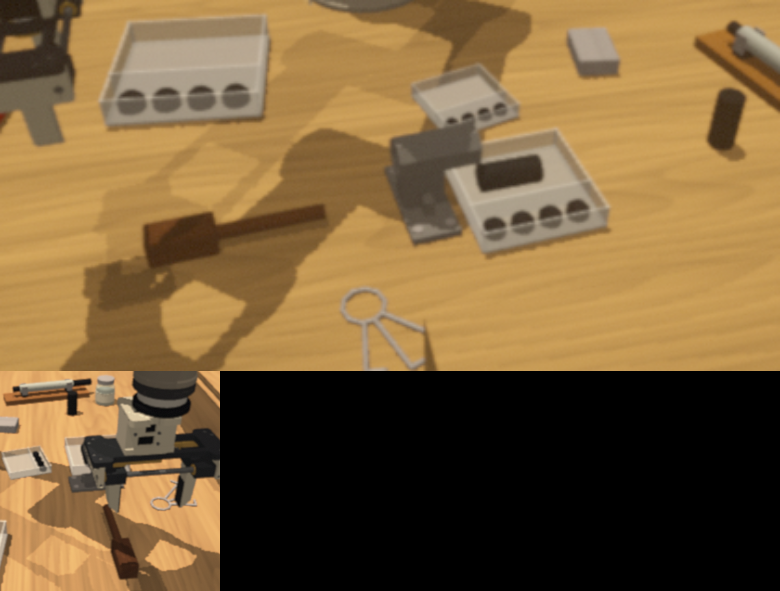

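The stick lies flat on the table, with its handle at crop (180,238) and tip at (325,213). The grip is in the big bay at (510,172), and the spare grip stands at (727,118). The keys are unchanged and the arm is clear, so I'll hand in.

```bash
python3 -c "
from plant import ticket; print(ticket.close_job())"
```

```text
the job is handed in; nothing more can be done
None
```

The job is done and handed in after about 14.6 s of robot time. I picked up the stick by its handle and pushed the jammed grip through the sleeve; the force reading partway was about 7 N. The grip dropped into the middle-sized tray, and I drew the stick straight back and laid it flat on the table.

- **Last pictures:** the grip lies in the tray's big bay, and the stick lies flat and clear of the stand. The spare grip is still standing, the ring of hex keys has not visibly moved, and the gripper is open and touching nothing.
- **Disagreement:** my first rough guess of the stand's yaw from the scene camera was about 86°. Closer wrist views gave 94–95°, so I used 94.3°, and the stick went in with almost no sideways force. No check failed.

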